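# Level the mould cradle, close the mould on its dowels and hold it pressed

## Task

Close the two-part casting mould: first push the cradle that carries the lower half down by its yellow tongue until it rests level on its stop, then take the upper half by its wooden rib and seat it on the two dowels, green end over green end, until the faces meet. Press the closed mould down so that its sprung bed sinks about 6 mm, and finish while still holding it pressed like that with the gripper; leave everything else on the bench where it is.

Things in the scene. Friction and masses are not known exactly. Their poses are not given: they have to be found in the camera images.
- cradle: Mould cradle fixed on the bench, left or right. Origin: centre of the underside of its 190 x 200 x 12 mm plywood foot, on the bench; z up. A grey tilt plate (150 x 170 x 10 mm) is hinged parallel to x at y = +85 mm, 35 mm above the bench; its -y side lifts. The sprung bed with the lower mould half rides on it; when level its mating face is centred over this origin, 88 mm up, dowel tips 106 mm up.
- tongue (a point): Centre line point on the top face of the yellow tongue, a flat tab 50 (x) x 40 (y) x 10 mm on the free -y edge of the tilt plate; 195 mm from the hinge axis, 15 mm from the tab's outer edge. z is normal to the plate, x as the cradle's. When level it is 40 mm above the bench. Pushing down on it with some 3 to 6 N lowers the plate.
- tilt (a joint): Hinge of the tilt plate: 0 = level, resting on its stop (two black rubber posts); positive = the tongue side is raised (rad; up to 0.75). It starts raised 0.35 to 0.60 and its friction keeps it where it is left.
- bed (a joint): How far the bed with the lower half has sunk on its springs, along the plate's normal (m): 0 = at the top, 0.010 = bottomed. The springs are preloaded: the upper half's weight alone hardly moves it; it begins to sink under about 9 N in all and takes 1.5 N more per mm (about 18 N, the upper half's weight included, for 6 mm).
- lower_face (a point): Centre of the mating face (top face) of the lower mould half, a cream plaster block 130 (x) x 100 (y) mm with a recess (62 x 48 mm) holding a terracotta form. z points out of the face. Two brass dowels stand 18 mm proud of the face on its x axis, with tapered tips: diameter 14 mm at x = +48 mm, 10 mm at x = -48 mm. The +x end is painted green.
- upper: Upper mould half, loose: cream plaster block 130 (x) x 100 (y) x 35 mm, 0.4 to 0.65 kg, lying mating face down. Origin: centre of its mating face (underside), z up. Two round through holes on its x axis, chamfered below: 16.5 mm at x = +48 mm, 12.5 mm at x = -48 mm; +x end painted green. On top a wooden rib 60 (x) x 24 (y) x 40 mm high to grip across its 24 mm; its top is 75 mm above the face.
- rib (a point): Centre of the wooden rib of the upper half, 55 mm above its mating face; axes as the upper half's.
- upper_green (a point): Middle of the green-painted +x end of the upper half, at the mating face, 65 mm from its centre.
- tumbler: Bystander: closed blue tumbler, 72 mm across, 170 mm high, at the far side. Origin: centre of its base.
- cup_a: Bystander: white cup, 76 mm across, 85 mm high, at the far side. Origin: centre of its base.
- cup_b: Bystander: red cup, 76 mm across, 85 mm high, at the far side. Origin: centre of its base.
- jar: Bystander: amber jar, 60 mm across, 75 mm high, far right. Origin: centre of its base.
- clay: Bystander: terracotta block of clay, 100 x 70 x 50 mm, far left. Origin: centre of its underside.
- horn: Bystander: small terracotta cone-shaped casting, 64 mm across, 78 mm high, far left. Origin: centre of its base.
- modeller: Bystander: modelling spatula, 200 mm long along its x, lying on the bench between the two mould halves. Origin: on its underside near the middle.
- brush: Bystander: brush, 180 mm long along its x, lying far right. Origin: on its underside near the middle.
There are look-alikes about, which are no part of the job. What is meant by the upper is not purple, and is the smaller of those in its own colour.

How it is judged:
By the outcome, as a careful person would: the job done as asked, in the order asked, and still so for the second after the job is handed in, while the arm keeps its last pose, push and grip.
It also fails if it takes over 72 s, if anything falls off the work surface, if the arm or the gripper's body presses on something with over 40 N, if the wrist force passes 120 N, or if a joint passes its speed limit or range.

## Robot

A 6-joint arm with a two-finger parallel gripper is mounted at the origin on the work surface. World frame = base frame: x ahead of the robot, y to its left, z up, the work surface at z = 0. Lengths are in m, angles in rad, forces in N, time in s.
With the tool pointing down it reaches from about 0.325 to 0.925 m from the base axis. Payload 3.1 kg.
Tool frame: the origin (TCP) lies midway between the tips of the shut fingers; the grasp point (between the pads) lies 19 mm behind it; z points along the fingers, y is the line along which they close (so a half turn about z gives the same grasp; the last joint's range is limited). The gripper opens to 85 mm and grips with 20 to 120 N. Pads are 22 mm wide; open, the fingers measure 114 mm over their backs; the gripper's body (76 mm by 85 mm) begins 54 mm behind the grasp point. The pads swing forward as they close: fully open they stand 13 mm farther back than shut.
Start: joints at [1.193, 0.217, 1.613, -0, 1.311, -0.112], TCP at [0.164, 0.603, 0.191] pointing down, gripper open.
Joint ranges: [-2.75, 2.75], [-0.78, 2.1], [0.31, 2.55], [-1.13, 4.27], [0.13, 2.63], [-2.58, 2.58]. Speed limits (rad/s): [2.79, 2.79, 3.14, 3.14, 3.14, 3.14].

## Interface

Orientations are given as a rotation vector (axis times angle).
In Python, from cell import status, optics, manip gives the robot as it stands.
- The arm moves only by the tool servo_tool, never from a script. Its argument "targets" is a list that holds one entry, the list of rows, each a list of 7 numbers: the turn, a rotation vector about the world's x, y, z as a fraction of full scale, then the shift along the world's x, y, z as a fraction of full scale, then the opening, from 0 (shut) to 1 (fully open). In form: [[[rx, ry, rz, dx, dy, dz, jaw], ...]]. A call has 1 to 12 rows; each row is the pose to reach, as a shift and turn from the pose commanded when the call began; what a row does not reach only later rows make up. Full scale, the value 1, is 200 mm for a shift and pi/2 rad for a turn. A row lasts 1/10 s, in which the tool goes at most 50 mm and 8.59 degrees, less where a joint would pass 70% of its speed; a pose out of reach is approached as far as the arm can. A call with a number of a shift or a turn outside -1 to 1 is refused whole. A call with a gripper value outside its range is refused whole. The fingers move at their own pace and stop on an object; the grip force is fixed at half the most. Time passes only in rows, so rows that repeat a pose let the fingers close. It gives the time, the measured TCP pose, the force, the opening and the grip force at its end, in the units of the state.
- status.get_state(): the state, without advancing time (a new reading comes with each control period).
- optics.get_image(name): name is "side" or "top"; returns (picture, depth): 384x512x3 uint8, blue, green, red; 384x512 float32, m along the optical axis (not along the pixel's ray), 0 where there is no reading.
- optics.camera_params(name): a dict with "fx", "fy", "cx", "cy" (pixels), "D" ([k1, k2, p1, p2, k3] as OpenCV has them; the pictures are not rectified), "view" (4x4, takes a point from world to camera coordinates). Camera axes: x right, y down, z forward; pixel columns grow to the right and rows downward; lengths in m; the calibration is good to about 2 mm. A picture is of the moment at which its call begins. camera_params takes no time and is no camera call.
- manip.job_done(): hands the job in; it is judged then, once.
The state is a dict: "t": time; "qpos": joint angles; "qd": joint speeds; "joint_torque": joint torques, N m; "position": TCP position; "ee_rot": TCP orientation; "wrist_force": force on the tool from outside, world axes, zero at the start; "moment": the same for the moment, N m; "grip_width": finger opening in m; "finger_force": force on a finger pad.
Only numpy, scipy, OpenCV 4.12 (cv2) and the standard library are available. Lean on these libraries where they do the work, as an engineer would, in place of code of your own. Each camera call takes 0.05 s, during which the arm holds its last target. There are 200 camera calls.

## Working session

There is one attempt and no reset: what is moved stays moved. The work goes in short steps, Python scripts to look and compute and a tool call to move; the robot and the scene stay as the last step left them, time stands still between calls to the robot, and variables do not carry over. Pictures are saved under pics/ and viewed, at most 10 in all, crops included, and the job is handed in when it is done.

Besides the shell and the picture viewer there is one more tool, called as a command line: name --argument value ..., lists and objects as JSON in quotes. servo_tool: Moves the arm, as the interface text tells. Its arguments: {"type":"object","properties":{"targets":{"type":"array"}},"required":["targets"]}

```bash
ls; mkdir -p pics
cat > h.py <<'E'
import numpy as np, cv2
from cell import status, optics, manip
def grab(n):
    im,d=optics.get_image(n); return im.copy(),d.copy(),optics.camera_params(n)
def cloud(d,p):
    h,w=d.shape; u,v=np.meshgrid(np.arange(w),np.arange(h))
    K=np.array([[p['fx'],0,p['cx']],[0,p['fy'],p['cy']],[0,0,1]])
    n=cv2.undistortPoints(np.stack([u,v],-1).reshape(-1,1,2).astype(np.float32),K,np.array(p['D'])).reshape(h,w,2)
    c=np.dstack([n*d[...,None],d]); V=np.array(p['view'])
    return (c-V[:3,3])@V[:3,:3], n
def plane(n,p,z):  # rays onto plane z
    V=np.array(p['view']);R=V[:3,:3];o=-R.T@V[:3,3]
    r=np.dstack([n,np.ones(n.shape[:2])])@R
    return o+r*((z-o[2])/r[...,2])[...,None]
E
python3 - <<'E'
from h import *
for n in('top','side'):
    im,d,p=grab(n); cv2.imwrite(f'pics/{n}0.png',im); np.savez(f'{n}0.npz',im=im,d=d)
    V=np.array(p['view']);print(n,-V[:3,:3].T@V[:3,3],V[2,:3],p['fx'],(d>0).mean())
E
```

```text
pics
top [ 0.44725813 -0.01802619  1.52663759] [ 0.05571605  0.01054445 -0.99839097] 449.9137358763338 0.9959055582682291
side [-0.0967412  -0.84566048  1.27254063] [ 0.38449132  0.53533888 -0.75204967] 468.17120413343844 0.9949798583984375
```

View pics/top0.png

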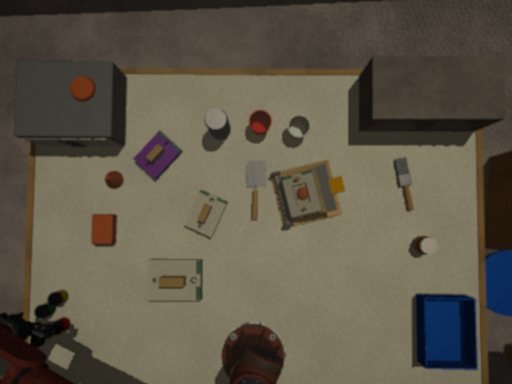

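View pics/side0.png

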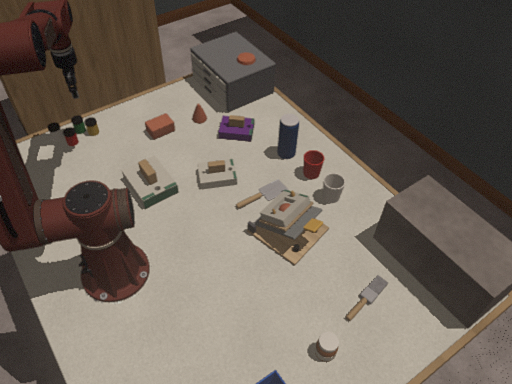

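The top view shows three upper-half look-alikes: small cream at (206,213), larger cream at (175,280) and purple at (157,155). The small cream one at (206,213) fits, being not purple and the smaller cream one. The cradle is at (307,195), with its yellow tongue at (337,185) pointing towards -y. I'll confirm in an enlarged crop and measure.

Run:
```python
from h import *
im=np.load('top0.npz')['im']
cv2.imwrite('pics/crop0.png',cv2.resize(np.clip(im[150:250,170:360].astype(float)*1.5,0,255).astype(np.uint8),None,fx=4,fy=4,interpolation=cv2.INTER_CUBIC))
for n in('top','side'):
    z=np.load(f'{n}0.npz');im,d=z['im'],z['d'];p=optics.camera_params(n);P,nn=cloud(d,p)
    hsv=cv2.cvtColor(im,cv2.COLOR_BGR2HSV)
    # tongue
    m=cv2.inRange(hsv,(20,150,80),(32,255,255))
    c,_=cv2.findContours(m,cv2.RETR_EXTERNAL,cv2.CHAIN_APPROX_NONE)
    for k in c:
        if cv2.contourArea(k)<25: continue
        mm=np.zeros_like(m);cv2.drawContours(mm,[k],-1,1,-1);q=P[mm>0]
        print(n,'yellow',cv2.boundingRect(k),cv2.contourArea(k),np.median(q,0).round(4),q[:,2].min().round(3),q[:,2].max().round(3))
    # small cream: height band 0.025..0.045 within rough region
    r=(P[...,0]>.35)&(P[...,0]<.65)&(P[...,1]>.03)&(P[...,1]<.28)
    for lo,hi,l in((.028,.045,'blk'),(.066,.085,'rib')):
        m=(r&(P[...,2]>lo)&(P[...,2]<hi)).astype(np.uint8)
        N,L,S,C=cv2.connectedComponentsWithStats(m)
        for i in range(1,N):
            if S[i,4]<30: continue
            q=P[L==i]; rc=cv2.minAreaRect((q[:,:2]*1000).astype(np.float32))
            print(n,l,C[i].round(0),S[i,4],rc,q[:,2].mean().round(4))
    g=cv2.inRange(hsv,(40,60,20),(95,255,255)).astype(bool)&(P[...,0]>.3)&(P[...,0]<.7)
    N,L,S,C=cv2.connectedComponentsWithStats(g.astype(np.uint8))
    for i in range(1,N):
        if S[i,4]>8: print(n,'green',C[i].round(0),S[i,4],P[L==i].mean(0).round(3))
```

```text
top yellow (329, 177, 15, 16) 150.0 [ 0.5608 -0.2595  0.1135] 0.101 0.127
top blk [206. 213.] 1001 ((471.3150634765625, 159.73480224609375), (101.18952178955078, 130.62399291992188), 66.24036407470703) 0.035
top rib [204. 213.] 138 ((470.7700500488281, 159.53831481933594), (23.823986053466797, 59.37861251831055), 66.46988677978516) 0.0745
top green [176. 147.] 16 [0.675 0.243 0.128]
top green [306. 172.] 17 [ 0.59  -0.156  0.213]
top green [286. 178.] 17 [ 0.584 -0.103  0.102]
top green [204. 192.] 25 [0.539 0.164 0.036]
top green [222. 200.] 27 [0.513 0.106 0.037]
top green [199. 262.] 29 [0.309 0.178 0.046]
side blk [216. 173.] 585 ((468.1509704589844, 157.40802001953125), (108.27220153808594, 131.47596740722656), 65.34408569335938) 0.0344
side rib [216. 163.] 97 ((467.59295654296875, 157.50631713867188), (27.662311553955078, 58.94347381591797), 64.37983703613281) 0.0737
```

View pics/crop0.png

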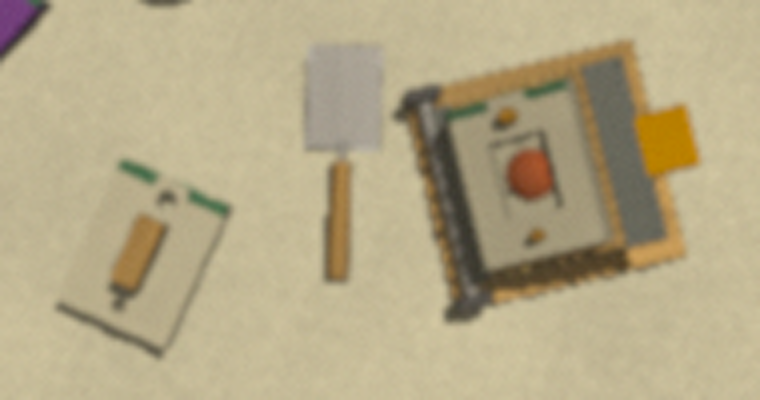

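The crop confirms it: the small cream half (green end up at about (175,185) in the crop, rib at (138,253)) measures 131 x 101 mm. The cradle has its green end away from the robot and its tongue at (668,140) in the crop. Next I'll measure the cradle.

```bash
cat > cr.py <<'E'
from h import *
def plfit(q):
    for _ in range(3):
        c=q.mean(0);n=np.linalg.svd(q-c,full_matrices=False)[2][2];n*=np.sign(n[2]);r=abs((q-c)@n);q=q[r<max(.002,np.median(r)*2.5)]
    return c,n,len(q)
E
python3 - <<'E'
from cr import *
for n in('top','side'):
    z=np.load(f'{n}0.npz');im,d=z['im'],z['d'];p=optics.camera_params(n);P,nn=cloud(d,p)
    hsv=cv2.cvtColor(im,cv2.COLOR_BGR2HSV)
    r=(P[...,0]>.38)&(P[...,0]<.72)&(P[...,1]>-.32)&(P[...,1]<-.03)
    m=r&(P[...,2]>.007)
    N,L,S,C=cv2.connectedComponentsWithStats(m.astype(np.uint8)); i=1+S[1:,4].argmax()
    foot=(L==i)&(P[...,2]<.019)
    q=P[foot]; rc=cv2.minAreaRect((q[:,:2]*1000).astype(np.float32)); print(n,'foot',len(q),rc,q[:,2].mean())
    for nm,mm in(('yel',cv2.inRange(hsv,(20,150,80),(32,255,255))>0),):
        mm=mm&r&(P[...,2]>.06); c,nv,k=plfit(P[mm]); print(nm,c.round(4),nv.round(3),k,'tilt',np.degrees(np.arccos(nv[2])))
        rc=cv2.minAreaRect((P[mm][:,:2]*1000).astype(np.float32));print(rc)
    # cream face: low saturation bright, above z .1
    mm=r&(P[...,2]>.08)&(hsv[...,1]<80)&(hsv[...,2]>110)
    c,nv,k=plfit(P[mm]);print('face',c.round(4),nv.round(3),k,np.degrees(np.arccos(nv[2])),np.degrees(np.arctan2(nv[1],nv[0])))
print(optics.camera_params('top')['fx'])
E
```

```text
top foot 692 ((538.3182983398438, -176.33627319335938), (191.1375274658203, 202.8846893310547), 15.088702201843262) 0.0123501926615777
yel [ 0.5609 -0.2597  0.1131] [-0.067  0.405  0.912] 150 tilt 24.26239098766361
((561.1148071289062, -259.42132568359375), (44.04587936401367, 37.46309280395508), 13.342024803161621)
face [ 0.5652 -0.1785  0.1268] [-0.231  0.968  0.097] 20 84.45725070033882 103.40005235741563
side foot 1184 ((552.1820678710938, -198.91909790039062), (260.90478515625, 193.15652465820312), 0.47610658407211304) 0.011696524097106585cr.py:4: RuntimeWarning: Mean of empty slice.
  c=q.mean(0);n=np.linalg.svd(q-c,full_matrices=False)[2][2];n*=np.sign(n[2]);r=abs((q-c)@n);q=q[r<max(.002,np.median(r)*2.5)]
  ret = um.true_divide(
Traceback (most recent call last):
  File "cr.py", line 4, in plfit
    c=q.mean(0);n=np.linalg.svd(q-c,full_matrices=False)[2][2];n*=np.sign(n[2]);r=abs((q-c)@n);q=q[r<max(.002,np.median(r)*2.5)]
                  ~~~~~~~~~~~~~~~~~~~~~~~~~~~~~~~~~~~~~~~~~^^^
IndexError: index 2 is out of bounds for axis 0 with size 0
```

Run:
```python
from h import *
from scipy.spatial.transform import Rotation as R
s=status.get_state();M=R.from_rotvec(s['ee_rot']).as_matrix()
print(s['position'],M.round(3),s['qpos'],s['wrist_force'],s['t'],s['grip_width'])
```

```text
[0.16383918 0.60227257 0.19016457] [[-0.965  0.263 -0.001]
 [ 0.263  0.965 -0.002]
 [ 0.    -0.002 -1.   ]] [ 1.19279856e+00  2.17706723e-01  1.61480626e+00  5.66317367e-06
  1.31131016e+00 -1.12240370e-01] [-0.57639014  0.13374653 -0.20875607] 0.1 0.08585091590864709
```

servo_tool --targets '[[[0, 0, 0, 0.3, -0.25, 0.5, 0.5], [0, 0, 0, 0.5, -0.5, 0.5, 0], [0, 0, 0, 0.75, -0.75, 0.5, 0], [0, 0, 0, 1, -1, 0.5, 0], [0, 0, 0, 1, -1, 0.5, 0], [0, 0, 0, 1, -1, 0.5, 0]]]'

```text
t: 0.7
position: [0.3567, 0.4097, 0.2896]
ee_rot: [-0.416, -3.114, 0.0]
wrist_force: [0.6, -0.0, 1.2]
grip_width: 0.0
finger_force: 0.0
```

servo_tool --targets '[[[0, 0, 0, 0.25, -0.25, 0, 0], [0, 0, 0, 0.5, -0.5, 0, 0], [0, 0, 0, 0.6, -0.75, 0, 0], [0, 0, 0, 0.7, -1, 0, 0], [0, 0, 0, 0.7, -1, 0, 0]]]'

```text
t: 1.2
position: [0.4964, 0.2092, 0.289]
ee_rot: [-0.417, -3.113, 0.001]
wrist_force: [0.7, 1.1, 0.7]
grip_width: -0.0003
finger_force: 0.0
```

servo_tool --targets '[[[0, 0, 0, 0.1, -0.25, 0, 0], [0, 0, 0, 0.2, -0.5, 0, 0], [0, 0, 0, 0.25, -0.75, 0, 0], [0, 0, 0, 0.3, -1, 0, 0], [0, 0, 0, 0.3, -1, 0, 0]]]'

```text
t: 1.7
position: [0.5562, 0.0063, 0.2888]
ee_rot: [-0.425, -3.112, 0.004]
wrist_force: [0.2, 0.1, -0.8]
grip_width: -0.0003
finger_force: 0.0
```

servo_tool --targets '[[[0, 0, 0, 0, -0.25, 0, 0], [0, 0, 0, 0, -0.5, 0, 0], [0, 0, 0, 0, -0.75, 0, 0], [0, 0, 0, 0, -1, 0, 0], [0, 0, 0, 0, -1, 0, 0]]]'

```text
t: 2.2
position: [0.5552, -0.1937, 0.2887]
ee_rot: [-0.426, -3.111, 0.003]
wrist_force: [0.5, 0.4, -0.2]
grip_width: -0.0002
finger_force: 0.0
```

servo_tool --targets '[[[0, 0, 0, 0.02, -0.2, -0.15, 0], [0, 0, 0, 0.035, -0.365, -0.3, 0], [0, 0, 0, 0.035, -0.365, -0.5, 0], [0, 0, 0, 0.035, -0.365, -0.65, 0], [0, 0, 0, 0.035, -0.365, -0.77, 0], [0, 0, 0, 0.035, -0.365, -0.77, 0], [0, 0, 0, 0.035, -0.365, -0.77, 0]]]'

```text
t: 2.9
position: [0.563, -0.2603, 0.1354]
ee_rot: [-0.415, -3.113, -0.002]
wrist_force: [-0.2, -0.1, 0.7]
grip_width: 0.0001
finger_force: 0.0
```

servo_tool --targets '[[[0, 0, 0, 0, -0.02, -0.05, 0], [0, 0, 0, 0, -0.03, -0.1, 0], [0, 0, 0, 0.005, -0.045, -0.15, 0], [0, 0, 0, 0.01, -0.06, -0.2, 0], [0, 0, 0, 0.01, -0.07, -0.25, 0], [0, 0, 0, 0.015, -0.08, -0.3, 0], [0, 0, 0, 0.015, -0.085, -0.35, 0], [0, 0, 0, 0.02, -0.09, -0.4, 0], [0, 0, 0, 0.02, -0.09, -0.4, 0]]]'

```text
t: 3.8
position: [0.5668, -0.2794, 0.0543]
ee_rot: [-0.417, -3.113, -0.002]
wrist_force: [0.2, -0.9, 0.7]
grip_width: -0.0001
finger_force: 0.3
```

servo_tool --targets '[[[0, 0, 0, 0, -0.01, -0.03, 0], [0, 0, 0, 0, -0.01, -0.05, 0]]]'

```text
t: 4.0
position: [0.5674, -0.2816, 0.0454]
ee_rot: [0.416, 3.113, 0.0]
wrist_force: [1.2, -1.7, 3.0]
grip_width: 0.0002
finger_force: 1.8
```

Run:
```python
from h import *
im,d,p=grab('side');s=status.get_state();print(s['wrist_force'],s['position'])
cv2.imwrite('pics/push.png',cv2.resize(np.clip(im[130:290,200:370].astype(float)*1.5,0,255).astype(np.uint8),None,fx=3.5,fy=3.5,interpolation=cv2.INTER_CUBIC))
```

```text
[ 1.07574421 -1.12970121  2.50077898] [ 0.56717986 -0.28155537  0.0448579 ]
```

View pics/push.png

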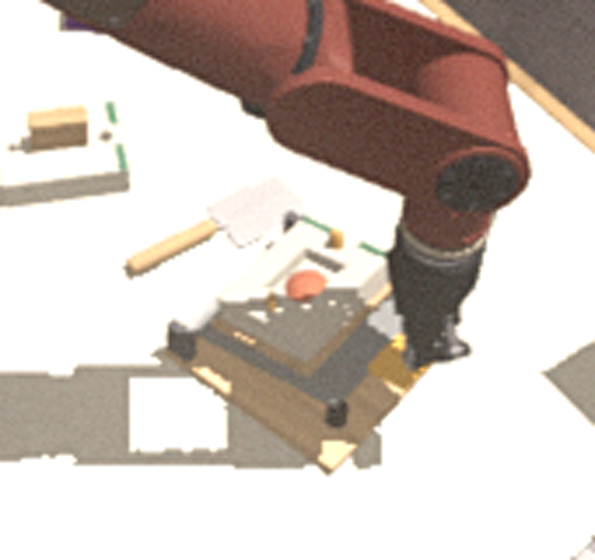

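The fingertips are on the tongue at about (410,355), and the plate is nearly level. I'll press on until it meets the stop.

servo_tool --targets '[[[0, 0, 0, 0, 0, -0.02, 0], [0, 0, 0, 0, 0, -0.03, 0], [0, 0, 0, 0, 0, -0.04, 0], [0, 0, 0, 0, 0, -0.04, 0]]]'

```text
t: 4.45
position: [0.567, -0.2814, 0.0375]
ee_rot: [-0.417, -3.114, -0.001]
wrist_force: [0.1, -1.6, 3.4]
grip_width: 0.0001
finger_force: 1.2
```

servo_tool --targets '[[[0, 0, 0, 0, 0, -0.01, 0], [0, 0, 0, 0, 0, -0.02, 0], [0, 0, 0, 0, 0, -0.02, 0]]]'

```text
t: 4.75
position: [0.5667, -0.2812, 0.0332]
ee_rot: [-0.416, -3.113, -0.001]
wrist_force: [1.0, -1.1, 2.2]
grip_width: 0.0002
finger_force: 1.0
```

```bash
cat > tilt.py <<'E'
from cr import *
im,d,p=grab('side');P,nn=cloud(d,p)
C=np.array([.5383,-.1763,0]);a=np.radians(15.1);Rc=np.array([[np.cos(a),-np.sin(a),0],[np.sin(a),np.cos(a),0],[0,0,1]])
Q=(P-C)@Rc
for nm,x0,x1,y0,y1,z0,z1 in(('plate',-.073,-.04,-.083,-.055,.03,.08),('plate+',-.073,.07,-.084,-.056,.03,.08),('face',-.06,.06,-.048,.048,.078,.12),('yel',-.025,.025,-.125,-.086,.03,.06)):
    m=(Q[...,0]>x0)&(Q[...,0]<x1)&(Q[...,1]>y0)&(Q[...,1]<y1)&(Q[...,2]>z0)&(Q[...,2]<z1);q=Q[m]
    if len(q)<8: print(nm,len(q));continue
    c,n,k=plfit(q);print(nm,len(q),c.round(4),n.round(3),np.median(q[:,2]).round(4),'slope',np.degrees(np.arctan2(n[1],n[2])).round(2))
print(status.get_state()['wrist_force'])
E
python3 tilt.py
```

```text
plate 83 [-0.0569 -0.068   0.0637] [0.005 0.046 0.999] 0.064 slope 2.66
plate+ 240 [-0.0194 -0.0691  0.0643] [-0.005  0.118  0.993] 0.0641 slope 6.77
face 916 [-0.0014 -0.0001  0.0999] [0.007 0.152 0.988] 0.0981 slope 8.72
yel 0
[-0.37419019 -0.73586688  1.21044119]
```

```bash
cat > t2.py <<'E'
from cr import *
C=np.array([.5383,-.1763,0]);a=np.radians(15.1);Rc=np.array([[np.cos(a),-np.sin(a),0],[np.sin(a),np.cos(a),0],[0,0,1]])
tiles=[]
for n,(v0,v1,u0,u1) in(('side',(190,260,270,350)),('top',(150,220,290,370))):
    im,d,p=grab(n);P,_=cloud(d,p);Q=(P-C)@Rc;hsv=cv2.cvtColor(im,cv2.COLOR_BGR2HSV)
    y=(cv2.inRange(hsv,(20,150,60),(32,255,255))>0)&(abs(Q[...,0])<.06)&(Q[...,1]<-.06)&(Q[...,1]>-.16)
    q=Q[y]; print(n,'yel',len(q),q.min(0).round(4) if len(q) else '',q.max(0).round(4) if len(q) else '',np.median(q,0).round(4) if len(q) else '')
    f=(abs(Q[...,0])<.08)&(Q[...,1]<-.06)&(Q[...,1]>-.2)&(Q[...,2]>.02)&(Q[...,2]<.11)&(hsv[...,2]<70)
    for lo in np.arange(.02,.11,.015):
        g=Q[f&(Q[...,2]>lo)&(Q[...,2]<lo+.015)]
        if len(g): print(' dark z',lo.round(3),len(g),np.percentile(g,5,axis=0)[:2].round(3),np.percentile(g,95,axis=0)[:2].round(3))
    tiles.append(cv2.resize(np.clip(im[v0:v1,u0:u1].astype(float)*1.3,0,255).astype(np.uint8),None,fx=5,fy=5,interpolation=cv2.INTER_CUBIC))
import sys; cv2.imwrite(sys.argv[1],np.hstack(tiles))
E
python3 t2.py pics/tip.png
```

```text
side yel 0   
 dark z 0.02 16 [-0.062 -0.079] [-0.049 -0.069]
 dark z 0.05 1 [-0.076 -0.081] [-0.076 -0.081]
 dark z 0.08 8 [-0.015 -0.12 ] [-0.008 -0.115]
 dark z 0.095 2 [-0.014 -0.118] [-0.013 -0.118]
top yel 3 [-0.0202 -0.1022  0.0702] [-0.0171 -0.0972  0.0757] [-0.0178 -0.0983  0.0743]
 dark z 0.05 15 [-0.008 -0.082] [ 0.025 -0.061]
 dark z 0.065 16 [-0.019 -0.1  ] [ 0.022 -0.061]
```

View pics/tip.png

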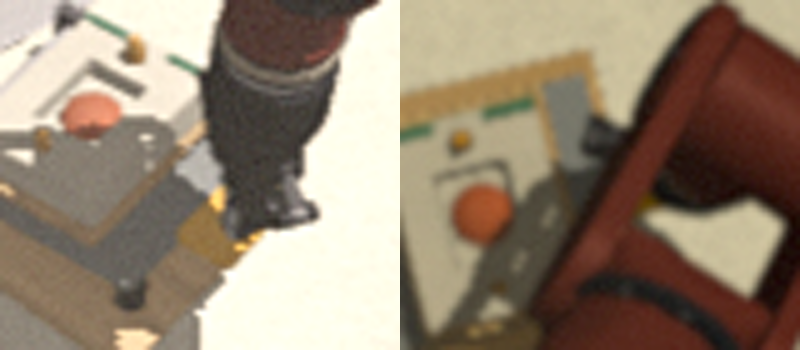

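Run:
```python
from h import *
s=status.get_state();t=np.array(s['position'])
C=np.array([.5383,-.1763,0]);a=np.radians(15.1);Rc=np.array([[np.cos(a),-np.sin(a),0],[np.sin(a),np.cos(a),0],[0,0,1]])
pts=[t,t+[0,0,.04],t+[0,0,.08],t+[0,0,.12]]+[Rc@np.array(q)+C for q in((-.025,-.1225,.0716),(.025,-.1225,.0716),(.025,-.083,.065),(-.025,-.083,.065),(0,-.1075,.07))]
im,d,p=grab('side');K=np.array([[p['fx'],0,p['cx']],[0,p['fy'],p['cy']],[0,0,1]])
V=np.array(p['view']);r=cv2.Rodrigues(V[:3,:3])[0]
px=cv2.projectPoints(np.array(pts),r,V[:3,3],K,np.array(p['D']))[0][:,0];print(px.round(0).tolist(),((px-[270,190])*5).round(0).tolist())
for q,w in zip(px,pts): print(d[int(q[1]),int(q[0])],(V[:3,:3]@w+V[:3,3])[2])
print(s['qpos'],s['wrist_force'],s['moment'],s['finger_force'])
```

```text
[[315.0, 242.0], [317.0, 235.0], [319.0, 227.0], [320.0, 219.0], [316.0, 242.0], [325.0, 232.0], [315.0, 227.0], [305.0, 237.0], [317.0, 235.0]] [[227.0, 260.0], [235.0, 223.0], [243.0, 186.0], [251.0, 146.0], [230.0, 262.0], [275.0, 212.0], [223.0, 185.0], [177.0, 234.0], [233.0, 226.0]]
1.4417888 1.489318237990005
1.4407369 1.4592362510613108
1.3971605 1.4291542641326167
1.339525 1.3990722772039226
1.4425141 1.4418577410351672
1.3505592 1.4673914429275998
1.4319774 1.4888143565860894
1.4628824 1.4632806546936568
1.4384475 1.4620782711352105
[-5.71659344e-01  4.04118695e-01  1.69618298e+00  4.28172601e-04
  1.04243630e+00 -1.87685077e+00] [ 0.05812814 -0.54034231  2.48733176] [-0.14874464 -0.14485251 -0.02996005] 0.76782968477346
```

servo_tool --targets '[[[0, 0, 0, 0, 0, -0.025, 0], [0, 0, 0, 0, 0, -0.05, 0], [0, 0, 0, 0, 0, -0.05, 0]]]'

```text
t: 5.25
position: [0.5664, -0.2813, 0.0226]
ee_rot: [-0.417, -3.113, -0.001]
wrist_force: [0.4, 0.1, 1.1]
grip_width: -0.0001
finger_force: 0.4
```

```bash
python3 tilt.py
```

```text
plate 78 [-0.057  -0.0697  0.0566] [-0.042  0.07   0.997] 0.0565 slope 4.04
plate+ 232 [-0.0221 -0.0698  0.0564] [0.001 0.121 0.993] 0.0563 slope 6.97
face 894 [-0.0025 -0.0003  0.0964] [0.004 0.112 0.994] 0.0951 slope 6.45
yel 42 [-0.0105 -0.0993  0.0577] [0.04  0.066 0.997] 0.0578 slope 3.81
[0.10559285 0.1851778  0.19600653]
```

servo_tool --targets '[[[0, 0, 0, 0, 0, 0.25, 0], [0, 0, 0, 0, 0, 0.5, 0], [0, 0, 0, 0, 0, 0.5, 0]]]'

```text
t: 5.6
position: [0.572, -0.2843, 0.132]
ee_rot: [0.414, 3.101, -0.008]
wrist_force: [0.9, -0.4, 1.2]
grip_width: -0.0
finger_force: 0.0
```

Run:
```python
from h import *
s=status.get_state();t=np.array(s['position']);print(t,s['wrist_force'])
im,d,p=grab('side');K=np.array([[p['fx'],0,p['cx']],[0,p['fy'],p['cy']],[0,0,1]])
V=np.array(p['view']);r=cv2.Rodrigues(V[:3,:3])[0]
px=cv2.projectPoints(np.array([t,t+[0,0,.04],t+[0,0,.08]]),r,V[:3,3],K,np.array(p['D']))[0][:,0]
b=cv2.resize(np.clip(im[160:270,260:380].astype(float)*1.5,0,255).astype(np.uint8),None,fx=5,fy=5,interpolation=cv2.INTER_CUBIC)
for q in px: cv2.circle(b,tuple(((q-[260,160]+.5)*5).astype(int).tolist()),4,(255,0,255),1)
cv2.imwrite('pics/air.png',b)
```

```text
[ 0.57195109 -0.28425238  0.13201546] [ 0.87151443 -0.40053642  1.18071653]
```

View pics/air.png

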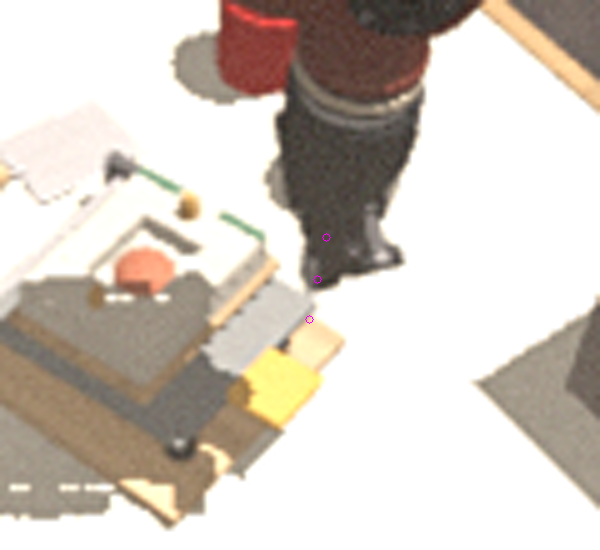

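```bash
cat > tip.py <<'E'
from h import *
from scipy.spatial.transform import Rotation as R
s=status.get_state();t=np.array(s['position']);M=R.from_rotvec(s['ee_rot']).as_matrix();print(t.round(4),s['grip_width'])
for n in('side','top'):
    im,d,p=grab(n);P,_=cloud(d,p);L=(P-t)@M  # tool frame coords
    m=(abs(L[...,0])<.06)&(abs(L[...,1])<.08)&(L[...,2]<.04)&(L[...,2]>-.12)&(P[...,2]>.075)&(d>0)
    print(n,m.sum())
    for lo in np.arange(-.12,.04,.01):
        q=L[m&(L[...,2]>=lo)&(L[...,2]<lo+.01)]
        if len(q): print('  z %.2f'%lo,len(q),q.min(0)[:2].round(3),q.max(0)[:2].round(3))
E
python3 tip.py
```

```text
[ 0.57   -0.283   0.1285] -3.729835770894446e-05
side 300
  z -0.12 34 [ 0.01 -0.05] [0.02  0.049]
  z -0.11 32 [-0.005 -0.047] [0.018 0.046]
  z -0.10 40 [-0.011 -0.039] [0.015 0.036]
  z -0.09 24 [-0.007 -0.03 ] [0.015 0.026]
  z -0.08 9 [ 0.007 -0.013] [0.013 0.006]
  z -0.07 14 [ 0.001 -0.018] [0.012 0.002]
  z -0.06 15 [-0.004 -0.018] [0.013 0.004]
  z -0.05 10 [-0.    -0.013] [0.013 0.006]
  z 0.02 88 [-0.004  0.043] [0.06 0.08]
  z 0.03 34 [-0.005  0.044] [0.058 0.079]
top 113
  z -0.12 4 [-0.01  -0.053] [0.014 0.045]
  z -0.11 1 [0.014 0.045] [0.014 0.045]
  z 0.01 1 [0.014 0.075] [0.014 0.075]
  z 0.02 89 [0.004 0.046] [0.059 0.08 ]
  z 0.03 18 [0.024 0.05 ] [0.059 0.08 ]
```

servo_tool --targets '[[[0, 0, 0, 0, 0, 0, 1], [0, 0, 0, 0, 0, 0, 1], [0, 0, 0, 0, 0, 0, 1], [0, 0, 0, 0, 0, 0, 1], [0, 0, 0, 0, 0, 0, 1]]]'

```text
t: 6.25
position: [0.5668, -0.2815, 0.1232]
ee_rot: [-0.416, -3.113, -0.001]
wrist_force: [-0.3, -0.6, 0.2]
grip_width: 0.0725
finger_force: 0.0
```

```bash
python3 tip.py
```

```text
[ 0.5668 -0.2815  0.1232] 0.07251116884311522
side 396
  z -0.12 66 [-0.009 -0.071] [0.018 0.063]
  z -0.11 42 [-0.008 -0.07 ] [0.015 0.069]
  z -0.10 37 [-0.011 -0.069] [0.015 0.067]
  z -0.09 21 [-0.003 -0.049] [0.014 0.054]
  z -0.08 21 [-0.006 -0.051] [0.014 0.042]
  z -0.07 33 [-0.01  -0.052] [0.012 0.039]
  z -0.06 23 [-0.01  -0.051] [0.013 0.04 ]
  z -0.05 4 [-0.006  0.036] [0.01  0.037]
  z 0.01 25 [-0.     0.043] [0.059 0.078]
  z 0.02 90 [-0.009  0.041] [0.06 0.08]
  z 0.03 34 [-0.013  0.039] [0.059 0.08 ]
top 175
  z -0.12 15 [-0.018  0.035] [0.012 0.071]
  z -0.11 22 [-0.007 -0.068] [0.013 0.071]
  z -0.10 7 [-0.     0.041] [0.013 0.07 ]
  z -0.09 1 [0.011 0.043] [0.011 0.043]
  z -0.08 1 [0.006 0.051] [0.006 0.051]
  z -0.07 1 [0.01  0.046] [0.01  0.046]
  z 0.01 37 [0.004 0.052] [0.059 0.08 ]
  z 0.02 84 [0.    0.044] [0.06 0.08]
  z 0.03 7 [0.046 0.072] [0.059 0.08 ]
```

The fingertips really end about 38 mm short of the reported TCP: they show at -40 mm in depth, and the tongue contact agrees. I'll allow for that in z and carry on pushing.

servo_tool --targets '[[[0, 0, 0, 0, 0, 0, 0], [0, 0, 0, 0, 0, 0, 0], [0, 0, 0, 0, 0, -0.15, 0], [0, 0, 0, 0, 0, -0.3, 0], [0, 0, 0, 0, 0, -0.42, 0], [0, 0, 0, 0, 0, -0.47, 0], [0, 0, 0, 0, 0, -0.5, 0], [0, 0, 0, 0, 0, -0.53, 0], [0, 0, 0, 0, 0, -0.55, 0], [0, 0, 0, 0, 0, -0.57, 0], [0, 0, 0, 0, 0, -0.57, 0]]]'

```text
t: 7.45
position: [0.5679, -0.2825, 0.0103]
ee_rot: [0.416, 3.111, -0.002]
wrist_force: [0.2, -0.7, 0.9]
grip_width: -0.0
finger_force: 0.2
```

servo_tool --targets '[[[0, 0, 0, 0, 0, -0.01, 0], [0, 0, 0, 0, 0, -0.02, 0], [0, 0, 0, 0, 0, -0.03, 0], [0, 0, 0, 0, 0, -0.03, 0]]]'

```text
t: 7.85
position: [0.5677, -0.2821, 0.0039]
ee_rot: [0.416, 3.112, -0.001]
wrist_force: [0.6, -1.0, 1.9]
grip_width: -0.0002
finger_force: 1.0
```

servo_tool --targets '[[[0, 0, 0, 0, 0, -0.01, 0], [0, 0, 0, 0, 0, -0.02, 0], [0, 0, 0, 0, 0, -0.02, 0]]]'

```text
t: 8.15
position: [0.5677, -0.282, 0.0001]
ee_rot: [0.416, 3.113, -0.001]
wrist_force: [1.2, -2.0, 4.3]
grip_width: -0.0004
finger_force: 1.9
```

```bash
python3 tilt.py
```

```text
plate 85 [-0.057  -0.0695  0.039 ] [-0.046  0.013  0.999] 0.0389 slope 0.75
plate+ 239 [-0.0235 -0.0697  0.0395] [-0.011 -0.058  0.998] 0.0394 slope -3.31
face 771 [-0.0028 -0.0006  0.0871] [0.001 0.003 1.   ] 0.0872 slope 0.15
yel 101 [-0.0113 -0.1046  0.0395] [ 0.01  -0.019  1.   ] 0.0397 slope -1.12
[ 0.87055578 -2.40148484  4.29791698]
```

servo_tool --targets '[[[0, 0, 0, 0, 0, -0.01, 0], [0, 0, 0, 0, 0, -0.015, 0], [0, 0, 0, 0, 0, -0.015, 0]]]'

```text
t: 8.5
position: [0.5677, -0.2821, -0.0]
ee_rot: [0.416, 3.114, -0.0]
wrist_force: [-5.0, 1.3, 16.7]
grip_width: 0.0
finger_force: 8.6
```

servo_tool --targets '[[[0, 0, 0, 0, 0, 0.25, 0], [0, 0, 0, 0, 0, 0.5, 0], [0, 0, 0, 0, 0, 0.75, 0.5], [0, 0, -0.05, -0.1, 0.2, 1, 1], [0, 0, -0.0933, -0.2, 0.4, 1, 1], [0, 0, -0.0933, -0.3, 0.7, 1, 1], [0, 0, -0.0933, -0.35, 1, 1, 1], [0, 0, -0.0933, -0.35, 1, 1, 1]]]'

```text
t: 9.3
position: [0.494, -0.0777, 0.195]
ee_rot: [-0.64, -3.071, -0.004]
wrist_force: [0.5, -0.2, 0.2]
grip_width: 0.0847
finger_force: 0.0
```

servo_tool --targets '[[[0, 0, 0, 0, 0.25, 0, 1], [0, 0, 0, -0.05, 0.5, 0, 1], [0, 0, 0, -0.1, 0.75, 0, 1], [0, 0, 0, -0.13, 1, 0, 1], [0, 0, 0, -0.13, 1, 0, 1], [0, 0, 0, -0.13, 1, 0, 1], [0, 0, 0, -0.13, 1, 0, 1]]]'

```text
t: 10.0
position: [0.4702, 0.1177, 0.1957]
ee_rot: [-0.643, -3.073, 0.002]
wrist_force: [-0.8, -0.6, -1.0]
grip_width: 0.0854
finger_force: 0.0
```

Run:
```python
from cr import *
s=status.get_state();print(s['position'],s['ee_rot'],s['wrist_force'],s['grip_width'])
im,d,p=grab('top');P,nn=cloud(d,p);hsv=cv2.cvtColor(im,cv2.COLOR_BGR2HSV)
np.savez('top1.npz',im=im,d=d)
r=(P[...,0]>.38)&(P[...,0]<.72)&(P[...,1]>-.34)&(P[...,1]<-.03)
for nm,lo,hi in(('foot',.007,.019),('plate',.034,.046),('face',.081,.095)):
    m=r&(P[...,2]>lo)&(P[...,2]<hi);N,L,S,C=cv2.connectedComponentsWithStats(m.astype(np.uint8))
    q=P[m] if nm=='foot' else P[L==1+S[1:,4].argmax()]
    q=q[:,:2]; print(nm,len(q),cv2.minAreaRect((q*1000).astype(np.float32)),P[m][:,2].mean())
y=(cv2.inRange(hsv,(20,150,60),(32,255,255))>0)&r
N,L,S,C=cv2.connectedComponentsWithStats(y.astype(np.uint8))
for i in range(1,N):
    if S[i,4]>3: print('yel',C[i],S[i,4],P[L==i].mean(0))
cv2.imwrite('pics/level.png',cv2.resize(np.clip(im[150:240,190:350].astype(float)*1.5,0,255).astype(np.uint8),None,fx=5,fy=5,interpolation=cv2.INTER_CUBIC))
```

```text
[0.4702139  0.11772551 0.19570313] [-6.43071140e-01 -3.07290582e+00  1.60779611e-03] [-0.78876399 -0.58460947 -0.95488995] 0.08535874687222918
foot 811 ((551.4713134765625, -183.21763610839844), (307.4376525878906, 332.8627014160156), 89.41658020019531) 0.011742546736583145
plate 499 ((561.5162963867188, -264.0155029296875), (148.36810302734375, 65.66726684570312), 14.28067684173584) 0.03988515464406299
face 955 ((539.5869750976562, -175.47845458984375), (130.36334228515625, 100.48681640625), 14.143965721130371) 0.08779938052899565
yel [336.87356322 185.29310345] 174 [ 0.56535213 -0.27477435  0.03998918]
```

View pics/level.png

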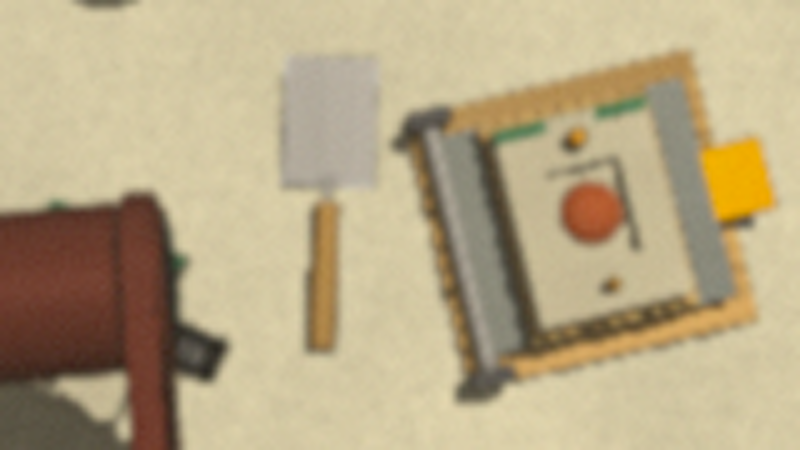

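The level view shows the plate flat, with dowels at about (575,137) and (612,285) in the crop and the green end up. Next I'll descend onto the rib.

servo_tool --targets '[[[0, 0, 0, 0, 0.1, 0, 1], [0, 0, 0, 0, 0.205, -0.15, 1], [0, 0, 0, 0, 0.205, -0.35, 1], [0, 0, 0, 0, 0.205, -0.55, 1], [0, 0, 0, 0, 0.205, -0.7, 1], [0, 0, 0, 0, 0.205, -0.8, 1], [0, 0, 0, 0, 0.205, -0.87, 1], [0, 0, 0, 0, 0.205, -0.93, 1], [0, 0, 0, 0, 0.205, -0.955, 1], [0, 0, 0, 0, 0.205, -0.955, 1]]]'

```text
t: 11.05
position: [0.4711, 0.159, 0.0055]
ee_rot: [-0.644, -3.074, 0.0]
wrist_force: [0.1, -0.5, -0.0]
grip_width: 0.0855
finger_force: 0.0
```

servo_tool --targets '[[[0, 0, 0, 0, 0, 0, 0], [0, 0, 0, 0, 0, 0, 0], [0, 0, 0, 0, 0, 0, 0], [0, 0, 0, 0, 0, 0, 0], [0, 0, 0, 0, 0, 0, 0], [0, 0, 0, 0, 0, 0, 0], [0, 0, 0, 0, 0, 0, 0], [0, 0, 0, 0, 0, 0, 0]]]'

```text
t: 11.85
position: [0.4716, 0.1598, 0.0064]
ee_rot: [0.643, 3.074, 0.001]
wrist_force: [-1.1, 1.9, 5.1]
grip_width: 0.0233
finger_force: 59.5
```

servo_tool --targets '[[[0, 0, 0, 0, 0, 0.05, 0], [0, 0, 0, 0, 0, 0.15, 0], [0, 0, 0, 0, 0, 0.3, 0], [0, 0, 0, 0, 0, 0.45, 0], [0, 0, 0, 0, 0, 0.6, 0], [0, 0, 0, 0, 0, 0.75, 0], [0, 0, 0, 0, 0, 0.75, 0], [0, 0, 0, 0, 0, 0.75, 0], [0, 0, 0, 0, 0, 0.75, 0]]]'

```text
t: 12.75
position: [0.4685, 0.1587, 0.1526]
ee_rot: [-0.642, -3.07, 0.004]
wrist_force: [-0.4, -0.3, -5.8]
grip_width: 0.0227
finger_force: 59.6
```

```bash
cat > up.py <<'E'
from cr import *
from scipy.spatial.transform import Rotation as R
s=status.get_state();t=np.array(s['position']);M=R.from_rotvec(s['ee_rot']).as_matrix();print(t.round(4),s['ee_rot'],s['wrist_force'],s['moment'],s['grip_width'])
print('tool y yaw',np.degrees(np.arctan2(M[1,1],M[0,1])))
zt=t[2]+.0285  # expected block top height: grasp state z .0065 <-> top .035
for n in('side','top'):
    im,d,p=grab(n);P,_=cloud(d,p)
    m=(np.hypot(P[...,0]-t[0],P[...,1]-t[1])<.1)&(abs(P[...,2]-zt)<.007)&(im.max(2)>60)
    q=P[m]
    if len(q)<30: print(n,len(q));continue
    c,nv,k=plfit(q);print(n,len(q),'z',q[:,2].mean().round(4),zt.round(4),'n',nv.round(3),cv2.minAreaRect((q[:,:2]*1000).astype(np.float32)))
E
python3 up.py
python3 - <<'E'
from cr import *
for n in('top','side'):
    if n=='top': z=np.load('top1.npz');im,d=z['im'],z['d'];p=optics.camera_params(n)
    else: im,d,p=grab(n)
    P,_=cloud(d,p);C=np.array([.539,-.176,0]);a=np.radians(14.5);Rc=np.array([[np.cos(a),-np.sin(a),0],[np.sin(a),np.cos(a),0],[0,0,1]])
    Q=(P-C)@Rc;m=(abs(Q[...,1])<.02)&(abs(abs(Q[...,0])-.048)<.02)&(Q[...,2]>.093)&(Q[...,2]<.115)
    for sgn in(1,-1):
        q=Q[m&(Q[...,0]*sgn>0)];print(n,sgn,len(q),q.mean(0).round(4) if len(q) else '')
    f=(abs(Q[...,0])<.08)&(abs(Q[...,1])<.07)&(abs(Q[...,2]-.0878)<.004);print(cv2.minAreaRect((P[f][:,:2]*1000).astype(np.float32)))
E
```

```text
[0.4685 0.1587 0.1526] [-0.64219275 -3.06983081  0.00380137] [-0.35462434 -0.29868168 -5.79102387] [-0.01242962 -0.03059611  0.00575894] 0.022715032961192223
tool y yaw 66.36928985891576
side 635 z 0.1804 0.1811 n [ 0.004 -0.007  1.   ] ((465.8414001464844, 157.16958618164062), (110.71155548095703, 130.61373901367188), 66.33050537109375)
top 255 z 0.1807 0.1811 n [0.007 0.001 1.   ] ((468.4056396484375, 158.0043182373047), (99.41957092285156, 130.47598266601562), 65.95913696289062)
top 1 22 [ 0.0474 -0.0005  0.1004]
top -1 11 [-0.0508  0.0006  0.0995]
((539.4376220703125, -175.16091918945312), (130.37611389160156, 99.7317886352539), 14.047005653381348)
side 1 17 [ 0.0443 -0.0009  0.1001]
side -1 15 [-0.052  -0.0009  0.0993]
((536.339599609375, -176.4185791015625), (133.0709991455078, 103.81609344482422), 14.024055480957031)
```

servo_tool --targets '[[[0, 0, 0.05, 0, -0.15, 0.05, 0], [0, 0, 0.12, 0.1, -0.35, 0.05, 0], [0, 0, 0.2, 0.2, -0.55, 0.05, 0], [0, 0, 0.28, 0.3, -0.75, 0.05, 0], [0, 0, 0.35, 0.35, -0.9, 0.05, 0], [0, 0, 0.4217, 0.35, -1, 0.05, 0], [0, 0, 0.4217, 0.35, -1, 0.05, 0]]]'

```text
t: 13.6
position: [0.5406, -0.0435, 0.1642]
ee_rot: [0.388, -3.115, 0.001]
wrist_force: [-0.5, 1.1, -4.4]
grip_width: 0.0232
finger_force: 60.6
```

servo_tool --targets '[[[0, 0, 0, 0, -0.15, 0, 0], [0, 0, 0, 0, -0.3, 0, 0], [0, 0, 0, 0, -0.45, 0, 0], [0, 0, 0, 0, -0.58, 0, 0], [0, 0, 0, 0, -0.66, 0, 0], [0, 0, 0, 0, -0.66, 0, 0], [0, 0, 0, 0, -0.66, 0, 0], [0, 0, 0, 0, -0.66, 0, 0], [0, 0, 0, 0, -0.66, 0, 0]]]'

```text
t: 14.5
position: [0.5409, -0.1713, 0.1655]
ee_rot: [0.394, -3.117, -0.001]
wrist_force: [-0.0, 0.6, -4.2]
grip_width: 0.0228
finger_force: 61.0
```

```bash
python3 up.py
```

```text
[ 0.5409 -0.1713  0.1655] [ 3.93617409e-01 -3.11657601e+00 -1.11608454e-03] [-0.0082372   0.63007844 -4.23611955] [ 0.02931557 -0.00229702 -0.00613387] 0.022820308376744078
tool y yaw 104.39646056670675
side 779 z 0.1934 0.194 n [ 0.001 -0.003  1.   ] ((538.412841796875, -173.28225708007812), (135.08663940429688, 101.78211975097656), 13.650229454040527)
top 376 z 0.1943 0.194 n [-0.006  0.001  1.   ] ((540.8609619140625, -171.74794006347656), (132.46034240722656, 98.1524429321289), 15.727198600769043)
```

servo_tool --targets '[[[0, 0, 0, -0.0085, -0.017, -0.05, 0], [0, 0, 0, -0.0085, -0.017, -0.1, 0], [0, 0, 0, -0.0085, -0.017, -0.16, 0], [0, 0, 0, -0.0085, -0.017, -0.2, 0], [0, 0, 0, -0.0085, -0.017, -0.24, 0], [0, 0, 0, -0.0085, -0.017, -0.24, 0], [0, 0, 0, -0.0085, -0.017, -0.24, 0], [0, 0, 0, -0.0085, -0.017, -0.24, 0]]]'

```text
t: 15.4
position: [0.5399, -0.1763, 0.1183]
ee_rot: [-0.392, 3.116, -0.001]
wrist_force: [-0.2, 0.7, -4.4]
grip_width: 0.0229
finger_force: 60.8
```

```bash
python3 up.py
```

```text
[ 0.5399 -0.1763  0.1183] [-3.91551426e-01  3.11596901e+00 -1.08161792e-03] [-0.15689494  0.65036083 -4.42578953] [-0.00080238 -0.01792211  0.0007052 ] 0.02288786513109867
tool y yaw 104.32442449107339
side 742 z 0.1463 0.1468 n [0.001 0.004 1.   ] ((536.2153930664062, -178.3126678466797), (134.2056884765625, 103.0835952758789), 14.505154609680176)
top 315 z 0.147 0.1468 n [0.005 0.005 1.   ] ((539.2304077148438, -175.98992919921875), (134.20223999023438, 95.64397430419922), 16.8818359375)
```

servo_tool --targets '[[[0, 0, 0, 0, 0.006, 0, 0], [0, 0, 0, 0, 0.006, -0.02, 0], [0, 0, 0, 0, 0.006, -0.03, 0], [0, 0, 0, 0, 0.006, -0.04, 0], [0, 0, 0, 0, 0.006, -0.05, 0], [0, 0, 0, 0, 0.006, -0.06, 0], [0, 0, 0, 0, 0.006, -0.06, 0]]]'

```text
t: 16.2
position: [0.5389, -0.1747, 0.1051]
ee_rot: [0.392, -3.116, -0.001]
wrist_force: [0.0, 1.0, -4.1]
grip_width: 0.0233
finger_force: 60.9
```

servo_tool --targets '[[[0, 0, 0, 0, 0, -0.01, 0], [0, 0, 0, 0, 0, -0.02, 0], [0, 0, 0, 0, 0, -0.03, 0], [0, 0, 0, 0, 0, -0.04, 0], [0, 0, 0, 0, 0, -0.05, 0], [0, 0, 0, 0, 0, -0.05, 0]]]'

```text
t: 16.8
position: [0.5389, -0.1747, 0.0952]
ee_rot: [0.392, -3.116, -0.001]
wrist_force: [-0.1, -0.0, -4.9]
grip_width: 0.0231
finger_force: 60.9
```

servo_tool --targets '[[[0, 0, 0, 0, 0, -0.005, 0], [0, 0, 0, 0, 0, -0.01, 0], [0, 0, 0, 0, 0, -0.015, 0], [0, 0, 0, 0, 0, -0.015, 0], [0, 0, 0, 0, 0, -0.015, 0]]]'

```text
t: 17.3
position: [0.5395, -0.175, 0.0939]
ee_rot: [-0.392, 3.117, -0.0]
wrist_force: [-4.3, 2.1, 5.1]
grip_width: 0.0231
finger_force: 62.3
```

servo_tool --targets '[[[0, 0, 0, 0, 0, -0.005, 0], [0, 0, 0, 0, 0, -0.01, 0], [0, 0, 0, 0, 0, -0.015, 0], [0, 0, 0, 0, 0, -0.02, 0], [0, 0, 0, 0, 0, -0.02, 0], [0, 0, 0, 0, 0, -0.02, 0]]]'

```text
t: 17.9
position: [0.5394, -0.175, 0.0907]
ee_rot: [0.392, -3.117, 0.0]
wrist_force: [-7.3, 1.8, 9.8]
grip_width: 0.0231
finger_force: 62.9
```

servo_tool --targets '[[[0, 0, 0, -0.003, 0, -0.005, 0], [0, 0, 0, -0.004, 0, -0.01, 0], [0, 0, 0, -0.004, 0, -0.015, 0], [0, 0, 0, -0.004, 0, -0.015, 0], [0, 0, 0, -0.004, 0, -0.015, 0], [0, 0, 0, -0.004, 0, -0.015, 0]]]'

```text
t: 18.5
position: [0.5396, -0.175, 0.0888]
ee_rot: [-0.392, 3.115, -0.001]
wrist_force: [-6.9, 3.2, 12.6]
grip_width: 0.023
finger_force: 63.3
```

```bash
python3 up.py
python3 - <<'E'
from h import *
im,d,p=grab('side')
cv2.imwrite('pics/end.png',cv2.resize(np.clip(im[150:270,230:370].astype(float)*1.4,0,255).astype(np.uint8),None,fx=5,fy=5,interpolation=cv2.INTER_CUBIC))
E
```

```text
[ 0.5396 -0.175   0.0888] [-3.91575536e-01  3.11536396e+00 -7.69648496e-04] [-6.91103667  3.21042375 12.56869484] [ 0.63100417  1.06117793 -0.0224998 ] 0.023005730666889018
tool y yaw 104.32804188552784
side 726 z 0.1168 0.1173 n [-0.003  0.     1.   ] ((535.5989379882812, -176.3472137451172), (132.96913146972656, 102.3898696899414), 15.009564399719238)
top 301 z 0.1176 0.1173 n [-0.006 -0.007  1.   ] ((539.1939086914062, -175.18670654296875), (130.883544921875, 99.0295181274414), 14.881096839904785)
```

View pics/end.png

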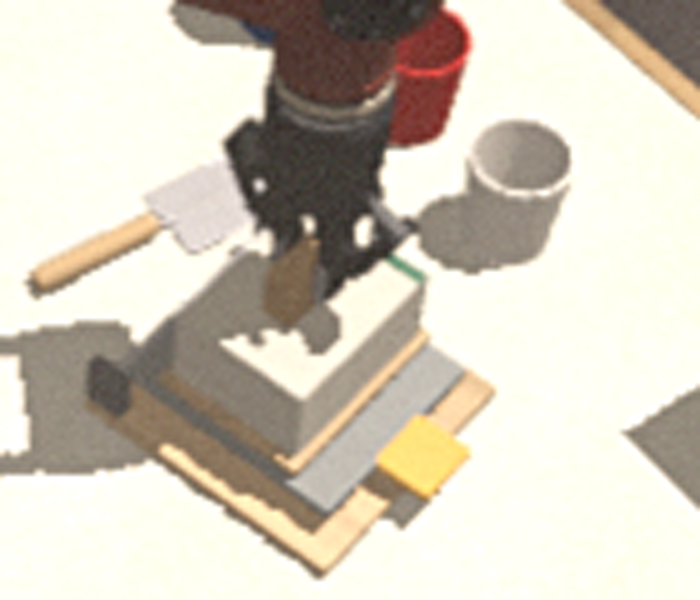

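The mould is closed, aligned and level in the view, green end over green end at (405,267), with the face at about 82 mm. One small trim before handing in.

servo_tool --targets '[[[0, 0, 0, 0, 0, -0.002, 0], [0, 0, 0, 0, 0, -0.002, 0], [0, 0, 0, 0, 0, -0.002, 0]]]'

```text
t: 18.95
position: [0.5395, -0.1749, 0.0885]
ee_rot: [-0.392, 3.115, -0.001]
wrist_force: [-5.7, 3.2, 13.3]
grip_width: 0.0228
finger_force: 63.3
```

```bash
python3 -c "
from cell import status,manip
s=status.get_state();print(s['position'],s['wrist_force'])
print(manip.job_done())"
```

```text
[ 0.53953253 -0.17491985  0.08848342] [-5.70243838  3.21936033 13.31781879]
the job is handed in; nothing more can be done
None
```

The job is handed in at about 19 s: the cradle was pushed level onto its stop, then the upper half seated on the dowels green over green, and the mould is still held pressed with the bed sunk an estimated 6 mm (from force and arm height).

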